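# Tuck the blade case shut

### The job

Close the blade case: with the fingertips, fold its raised flap over the opening and, keeping it pressed down, push it along until its front edge is tucked fully home beneath the retaining lip and the flap stays shut by itself. Only push on the flap's outer face, without gripping it: do not lift or tip the case or shove it out of its place, and leave the bowl, lid, whisk and scoop where they are.

Things in the scene. Friction and masses are not known exactly. Their poses are not given: they have to be found in the camera images.
- blade_case: Flat grey plastic case for food-processor discs, 184 x 140 x 50 mm (x, y, z), 1.4 to 2.2 kg, loose on the counter. Origin: centre of its underside; +x runs from the flap's hinge to the lip, z up. Its top is at z = 50 mm, with an open well under the flap. Hinge axis along y at x = -80, z = 53 mm; the lip's mouth begins at x = 48 mm.
- flap_fold (a joint): Flap's hinge angle, rad: 0 = flat on the case, pi/2 = upright, more = leaning away from the lip (at most 2.1). Starts at 1.0 to 1.8. A weak spring opens it: holding it flat takes about 0.23 N m (4 N at 60 mm from the hinge); let go untucked it rises to about 0.65. Under the lip it has about 0.03 rad of play.
- flap_tuck (a joint): How far the flap has slid out of its hinge towards its free edge, m: 0 = drawn in, 0.030 = end stop, fully home. Starts at 0 to 0.002; friction about 2 N, no spring. With the flap flat its edge passes under the lip's mouth at 0.008 and is 22 mm beneath it at 0.030. Drawn out beyond about 0.007, the flap lands on top of the lip when folded.
- flap_hinge (a point): Middle of the flap's hinge axis (axes as the case's)
- flap_edge (a point): Middle of the free edge of the white flap, mid thickness. The flap is a plate 4 mm thick and 104 mm wide from the hinge to 120 mm beyond it (tuck at 0); its last 24 mm are a tongue 84 mm wide. x axis: along the plate away from the hinge; z: out of the outer face (the upper one when closed)
- thumb_step (a point): Middle of the foot of the thumb step on the flap's outer face, 76 mm from the hinge at tuck 0; axes as flap_edge. The step is 90 mm wide, 8 mm high; its upright face looks at the hinge and a ramp falls from its top to the tongue. A fingertip pressing the plate on the hinge side of the step can push the flap to the lip
- flap_inside: The white facing of the flap's inner side (its underside when closed), turned to the lip when the flap is up; it must not be touched. Origin on the hinge axis, axes as flap_edge (x along the plate); it moves with the flap and its slide
- lip_mouth (a point): Middle of the mouth beneath the retaining lip, on the case at x = 48, z = 55 mm (axes as the case's). The steel lip is 104 mm wide and overhangs the case's top; its flat underside is 8 mm above the top, its flared mouth reaches up to z = 67 mm
- glass_bowl: Clear glass bowl, 124 mm across, 60 mm high, beside the case; origin at the centre of its foot. Bystander
- black_lid: Round black plastic processor lid, 120 mm across, 18 mm high with a knob to 40 mm, on the other side of the case from the bowl; origin at the centre of its underside. Bystander
- whisk: Steel whisk lying beyond the lip, about 245 mm long, 40 mm high, along its own x; origin under its middle. Bystander
- scoop: Teal silicone scoop lying along the case on its +y side, about 160 mm long, 29 mm high, handle towards its own -x; origin 8 mm from the centre of its cup, underneath. Bystander

How it is judged:
By the outcome, as a careful person would: the job done as asked, in the order asked, and still so for the second after the job is handed in, with the robot touching nothing.
It also fails if it takes over 42 s, if anything falls off the work surface, if the arm or the gripper's body presses on something with over 40 N, if the wrist force passes 120 N, or if a joint passes its speed limit or range.

### The arm

A 6-joint arm with a two-finger parallel gripper is mounted at the origin on the work surface. World frame = base frame: x ahead of the robot, y to its left, z up, the work surface at z = 0. Lengths are in m, angles in rad, forces in N, time in s.
With the tool pointing down it reaches from about 0.35 to 0.875 m from the base axis. Payload 15.5 kg.
Tool frame: the origin (TCP) lies between the finger pads; the fingertips stand 17 mm ahead of it and the grasp point (between the pads) lies 2 mm behind it; y points along the fingers, x is the direction in which the jaws open and shut, and the axes are right-handed (so a half turn about y gives the same grasp; the last joint's range is limited). The gripper opens to 85 mm and grips with 20 to 120 N. Pads are 22 mm wide; open, the fingers measure 114 mm over their backs; the gripper's body (76 mm by 85 mm) begins 54 mm behind the grasp point. The pads swing forward as they close: fully open they stand 13 mm farther back than shut.
Start: joints at [-1.333, 0.494, 1.345, -0, 1.302, -0.096], TCP at [0.205, -0.591, 0.248] pointing down, gripper open.
Joint ranges: [-2.91, 2.91], [-0.82, 2.16], [0.22, 2.67], [-1.22, 4.37], [0.12, 2.79], [-3.08, 3.08]. Speed limits (rad/s): [1.89, 1.89, 2.57, 3.01, 3.01, 3.01].

### API

Orientations are given as a unit quaternion [x, y, z, w].
In Python, from cell import arm gives the robot as it stands.
- The arm moves only by the tool arm_command, never from a script. Its argument "deltas" is a list of rows, each an object with "slide": the shift along the tool's x, y, z each as a share of 10 cm, from -1 to 1, a list of three; "twist": the turn, a rotation vector about the tool's x, y, z each as a share of pi/4 rad, from -1 to 1, a list of three. In form: [{"slide": [x, y, z], "twist": [ax, ay, az]}, ...]. A call has exactly 8 rows; each row is the pose to reach, as a shift and turn from the pose commanded when the call began, along the tool's axes at that moment; what a row does not reach only later rows make up. A row lasts 1/12 s, in which the tool goes at most 41.7 mm and 7.16 degrees, less where a joint would pass 70% of its speed; a pose out of reach is approached as far as the arm can. A call with a number of a shift or a turn outside -1 to 1 is refused whole. A call with a gripper value outside its range is refused whole. "gripper" is the finger opening in mm, from 0 to 85.4, set as the call begins (left out, the last holds). The fingers move at their own pace and stop on an object; "squeeze" is the grip in N (left out, the last holds). Time passes only in rows, so rows that repeat a pose let the fingers close, or fill a call up. It gives the time, the measured TCP pose, the force and the opening at its end, in the units of the state.
- arm.get_state(): the state, without advancing time (a new reading comes with each control period).
- arm.grab_frame(name): name is "scene" or "top" or "wrist"; returns a dict with "frame" (420x560x3 uint8, red, green, blue), "mtx" (3x3 intrinsics, pixels), "dist" ([k1, k2, p1, p2, k3] as OpenCV has them; the pictures are not rectified), "R" (3x3) and "t" (3): a world point X has camera coordinates R X + t. Camera axes: x right, y down, z forward; pixel columns grow to the right and rows downward; lengths in m; the calibration is good to about 2 mm. A picture is of the moment at which its call begins. There is no depth.
- arm.sign_off(): hands the job in, once; it reports no verdict.
The state is a dict: "t": time; "qpos": joint angles; "qd": joint speeds; "joint_torque": joint torques, N m; "position": TCP position; "ee_rot": TCP orientation; "contact_force": force on the tool from outside, world axes, zero at the start; "torque": the same for the moment, N m; "gripper_width": opening from 0.0 (shut) to 1.0 (fully open).
Only numpy, scipy, OpenCV 4.12 (cv2) and the standard library are available. Lean on these libraries where they do the work, as an engineer would, in place of code of your own. Each camera call takes 0.05 s, during which the arm holds its last target. There are 200 camera calls.

## Working session

There is one attempt and no reset: what is moved stays moved. The work goes in short steps, Python scripts to look and compute and a tool call to move; the robot and the scene stay as the last step left them, time stands still between calls to the robot, and variables do not carry over. Pictures are saved under pics/ and viewed, about 8 in all and at most 12, crops included, and the job is handed in when it is done.

Besides the shell and the picture viewer there is one more tool, called after ">>>" by a JSON object that holds its "name" and its "arguments". arm_command: Moves the arm, as the interface text tells. Its arguments: {"type":"object","properties":{"deltas":{"type":"array","items":{"type":"object","properties":{"slide":{"type":"array","items":{"type":"number"}},"twist":{"type":"array","items":{"type":"number"}}}}},"gripper":{"type":"number"},"squeeze":{"type":"number"}},"required":["deltas"]}

```bash
mkdir -p pics; ls; cat > h.py <<'E'
import numpy as np, cv2
from cell import arm
from scipy.spatial.transform import Rotation as Ro
def snap(n,f):
    d=arm.grab_frame(n); np.savez(f'pics/{f}.npz',**d); cv2.imwrite(f'pics/{f}.png',cv2.cvtColor(d['frame'],cv2.COLOR_RGB2BGR)); return d
def load(f): return dict(np.load(f'pics/{f}.npz'))
def ray(d,uv):
    p=cv2.undistortPoints(np.array([[uv]],float),d['mtx'],d['dist'])[0,0]
    R=d['R']; return -R.T@d['t'], R.T@np.array([p[0],p[1],1])
def atz(d,uv,z):
    c,r=ray(d,uv); return c+r*(z-c[2])/r[2]
def proj(d,X):
    return cv2.projectPoints(np.array(X,float).reshape(-1,3),cv2.Rodrigues(d['R'])[0],d['t'],d['mtx'],d['dist'])[0][:,0]
E
python3 - <<'E'
from h import *
a=snap('scene','s0');b=snap('top','t0')
for d in (a,b): print(-d['R'].T@d['t'], d['R'][2])
cv2.imwrite('pics/both.png',cv2.resize(np.hstack([cv2.imread('pics/s0.png'),cv2.imread('pics/t0.png')]),(800,300)))
print(arm.get_state())
E
```

```text
pics
[ 1.1535632  -0.11511558  0.98914596] [-0.47267869  0.17951869 -0.86275599]
[0.59361746 0.04844652 1.28233285] [ 0.05193228  0.00211152 -0.99864838]
{'t': 0.1, 'qpos': array([-1.33249578e+00,  4.94139195e-01,  1.34605407e+00,  1.23822606e-05,
        1.30250691e+00, -9.55357522e-02]), 'qd': array([-0.00050789, -0.00123278, -0.00191913, -0.00130143, -0.0001232 ,
       -0.0003247 ]), 'joint_torque': array([ 3.03335160e-03, -8.83588457e+01, -3.84561574e+01,  1.15447497e-04,
        5.27660013e-03,  6.85358458e-06]), 'position': array([ 0.20470817, -0.59020766,  0.2477537 ]), 'ee_rot': array([-0.57586242,  0.41027272, -0.4096864 ,  0.57638166]), 'contact_force': array([ 0.61664956, -0.02293445,  0.05956432]), 'torque': array([0.03276662, 0.0020769 , 0.01550184]), 'gripper_width': 1.0018702543591682}
```

View pics/t0.png

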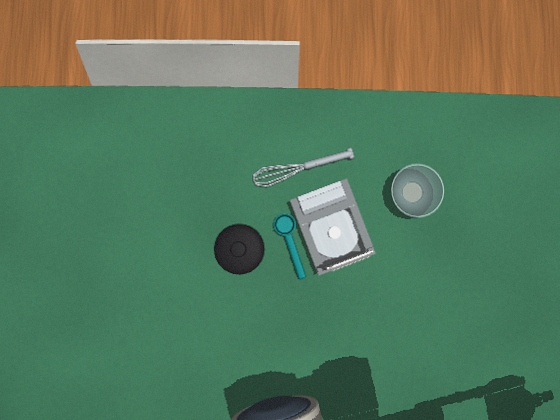

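View pics/s0.png

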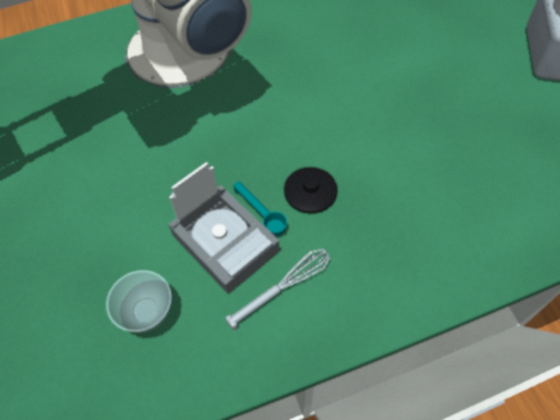

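The top view shows the case at about (333,228), with the lip at the far end (323,195) and the flap upright near (345,262). The scoop is left of it, the lid at (238,248), the bowl at (417,190) and the whisk at (303,168). I'll enlarge both views of the case.

```bash
python3 - <<'E'
from h import *
t=cv2.imread('pics/t0.png')[170:285,270:390];s=cv2.imread('pics/s0.png')[155:295,160:290]
t=cv2.resize(t,None,fx=3.3,fy=4,interpolation=2);s=cv2.resize(s,None,fx=3,fy=4,interpolation=2)
t=cv2.resize(cv2.imread('pics/t0.png')[170:285,280:380],(400,460),interpolation=2)
s=cv2.resize(cv2.imread('pics/s0.png')[160:295,165:282],(400,461),interpolation=2)[:460]
cv2.imwrite('pics/c0.png',np.hstack([t,s]))
E
```

```text
(no output)
```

View pics/c0.png

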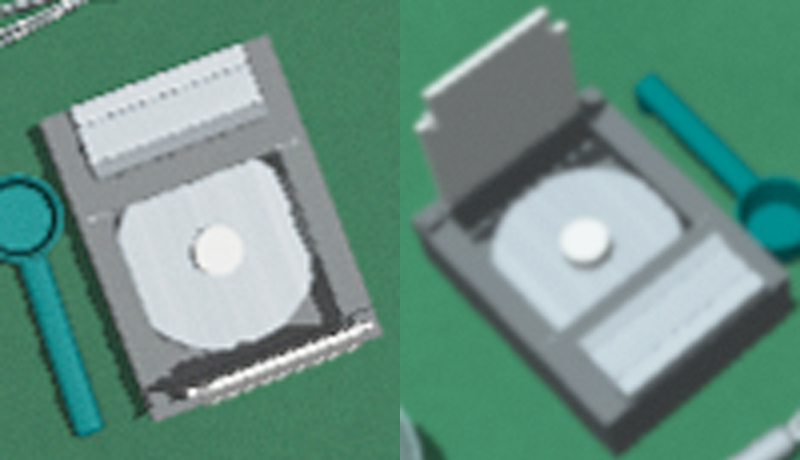

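```bash
cat >> h.py <<'E'
def casexf(p,P):
    c,s=np.cos(p[2]),np.sin(p[2]); P=np.atleast_2d(P)
    return np.c_[p[0]+c*P[:,0]-s*P[:,1], p[1]+s*P[:,0]+c*P[:,1], P[:,2]]
def flap(th,x,y,z,tuck=0):  # point on plate -> case frame; z out of outer face (0=mid)
    x=x+tuck
    return [-.08+x*np.cos(th)-z*np.sin(th), y, .053+x*np.sin(th)+z*np.cos(th)]
E
python3 - <<'E'
from h import *
from scipy.optimize import least_squares
T=load('t0');S=load('s0')
tp=lambda u,v:(280+u/4,170+v/4); sp=lambda u,v:(165+(u-400)/3.419,160+v/3.415)
C=np.array([[.092,.07,.05],[.092,-.07,.05],[-.092,-.07,.05],[-.092,.07,.05]])
to=[tp(42,125),tp(267,38),tp(382,332),tp(155,418)]
so=[sp(790,283),sp(612,417)]; sc=[C[0],C[1]]
fo=[sp(425,95),sp(545,10)]
def res(p):
    F=[flap(p[3],.12,-.042,0),flap(p[3],.12,.042,0)]
    r=[proj(T,casexf(p,C))-to, proj(S,casexf(p,sc))-so, proj(S,casexf(p,F))-fo]
    return np.vstack(r).ravel()
p0=[.6,-.03,.2,1.5]
r=least_squares(res,p0,loss='soft_l1');print(r.x,r.fun.reshape(-1,2).round(1))
np.save('p.npy',r.x)
p=r.x
F=[flap(p[3],.12,-.042,0),flap(p[3],.12,.042,0),flap(p[3],0,-.052,0),flap(p[3],0,.052,0)]
print(casexf(p,F)); q=proj(T,casexf(p,F)); print((q-[280,170])*4)
print('hinge,mouth',casexf(p,[[-.08,0,.053],[.048,0,.055]]))
for uv,z in (((417,190),.03),((284,225),.02),((301,277),.01),((238,249),.01),((322,163),.02),((262,182),.02)): print(uv,atz(T,uv,z).round(3))
E
```

```text
[ 0.61292319 -0.06225108  0.38686842  1.47909019] [[-1.3 -1.4]
 [-0.7 -1.5]
 [-0.2 -0. ]
 [-0.5  0.7]
 [-1.6 -4.7]
 [-3.1  0.6]
 [-0.1  0.4]
 [-0.  -0.2]]
[[ 0.56485892 -0.12718412  0.17249575]
 [ 0.53316655 -0.04939213  0.17249575]
 [ 0.55845466 -0.14059123  0.053     ]
 [ 0.51921649 -0.04427734  0.053     ]]
[[354.8587641  318.27468135]
 [202.87970654 377.43967806]
 [345.16241102 323.92476724]
 [175.13477323 390.06584662]]
hinge,mouth [[ 0.53883558 -0.09243429  0.053     ]
 [ 0.65737575 -0.04414115  0.055     ]]
(417, 190) [ 0.702 -0.262  0.03 ]
(284, 225) [0.615 0.048 0.02 ]
(301, 277) [0.493 0.006 0.01 ]
(238, 249) [0.556 0.155 0.01 ]
(322, 163) [ 0.762 -0.039  0.02 ]
(262, 182) [0.714 0.102 0.02 ]
```

```bash
cat >> h.py <<'E'
p=np.load('p.npy')
def pose(cx,cz,a,cy=0.):  # TCP at case x,z ; tilt a fwd; tool y=finger dir, z ~ sgn*case x
    Rc=Ro.from_euler('z',p[2]).as_matrix()
    y=Rc@[np.sin(a),0,-np.cos(a)]; x=Rc@[0,SG,0]; R=np.c_[x,y,np.cross(x,y)]
    return casexf(p,[cx,cy,cz])[0],R
SG=1
def contact(th,s,a,off=0,w=.011):
    c=np.array(flap(th,s,0,.002+off))[[0,2]]; n=np.array([np.cos(a),np.sin(a)]); d=np.array([np.sin(a),-np.cos(a)])
    return c-w*n-.017*d
def delta(cur,tgt):
    (P,R),(Q,S)=cur,tgt
    return (R.T@(Q-P)/.1), Ro.from_matrix(R.T@S).as_rotvec()/(np.pi/4)
def now():
    s=arm.get_state(); return s['position'],Ro.from_quat(s['ee_rot']).as_matrix()
def st():
    s=arm.get_state();R=Ro.from_euler('z',p[2]).as_matrix(); P=R.T@(s['position']-[p[0],p[1],0])
    print('t',round(s['t'],2),'case-frame TCP mm',(P*1e3).round(1),'F case',(R.T@s['contact_force']).round(1),'q',s['qpos'].round(2))
E
python3 - <<'E'
import h;from h import *
print(now()[1].round(3)); st()
for h.SG in (1,-1):
    th=p[3];a=np.radians(30); x,z=contact(th,.06,a,.04)
    t=pose(x,z+.03,a); print(t[0],[v.round(3) for v in delta(now(),t)])
E
```

```text
[[ 0.328 -0.     0.945]
 [-0.945  0.001  0.328]
 [-0.001 -1.     0.   ]]
t 0.1 case-frame TCP mm [-577.2 -334.9  247.8] F case [ 0.6 -0.3  0.1] q [-1.33  0.49  1.35  0.    1.3  -0.1 ]
[ 0.48849755 -0.11294194  0.15581657] [array([-3.578,  0.924,  4.245]), array([-0.025,  3.8  ,  1.018])]
[ 0.48849755 -0.11294194  0.15581657] [array([-3.578,  0.924,  4.245]), array([ 0.666, -0.066,  0.016])]
```

>>> {"name": "arm_command", "arguments": {"deltas": [{"slide":[-0.2,0,0.25]},{"slide":[-0.5,0,0.6]},{"slide":[-0.84,0,1]},{"slide":[-0.84,0,1]},{"slide":[-0.84,0,1]},{"slide":[-0.84,0,1]},{"slide":[-0.84,0,1]},{"slide":[-0.84,0,1]}], "gripper": 0}}

```text
invalid input at $.deltas[0]: expected keys slide, twist
```

>>> {"name": "arm_command", "arguments": {"deltas": [{"slide":[-0.3,0,0.35]},{"slide":[-0.6,0,0.7]},{"slide":[-0.84,0,1]},{"slide":[-0.84,0,1]},{"slide":[-0.84,0,1]},{"slide":[-0.84,0,1]},{"slide":[-0.84,0,1]},{"slide":[-0.84,0,1]}]}}

```text
invalid input at $.deltas[0]: expected keys slide, twist
```

>>> {"name": "arm_command", "arguments": {"deltas": [{"slide":[-0.3,0,0.35]},{"slide":[-0.6,0,0.7]},{"slide":[-0.84,0,1]},{"slide":[-0.84,0,1]},{"slide":[-0.84,0,1]},{"slide":[-0.84,0,1]},{"slide":[-0.84,0,1]},{"slide":[-0.84,0,1]}]}}

```text
invalid input at $.deltas[0]: expected keys slide, twist
```

```bash
python3 - <<'E'
import h;from h import *
h.SG=-1; st()
th=p[3];a=np.radians(30); x,z=contact(th,.06,a,.05)
t=pose(x,z+.03,a); print(t[0],[v.round(3) for v in delta(now(),t)])
E
```

```text
t 0.1 case-frame TCP mm [-577.2 -334.9  247.8] F case [ 0.6 -0.3  0.1] q [-1.33  0.49  1.35  0.    1.3  -0.1 ]
[ 0.47927552 -0.11669899  0.15673235] [array([-3.573,  0.915,  4.146]), array([ 0.666, -0.066,  0.016])]
```

Each row needs a twist as well as a slide.

>>> {"name": "arm_command", "arguments": {"deltas": [{"slide":[-0.2,0,0.25],"twist":[0,0,0]},{"slide":[-0.5,0,0.6],"twist":[0,0,0]},{"slide":[-0.84,0,1],"twist":[0,0,0]},{"slide":[-0.84,0,1],"twist":[0,0,0]},{"slide":[-0.84,0,1],"twist":[0,0,0]},{"slide":[-0.84,0,1],"twist":[0,0,0]},{"slide":[-0.84,0,1],"twist":[0,0,0]},{"slide":[-0.84,0,1],"twist":[0,0,0]}], "gripper": 0}}

```text
t: 0.77
position: [0.2713, -0.4792, 0.2482]
ee_rot: [0.576, -0.41, 0.41, -0.576]
contact_force: [0.0, -0.0, -0.1]
gripper_width: -0.002
```

>>> {"name": "arm_command", "arguments": {"deltas": [{"slide":[-0.3,0,0.35],"twist":[0,0,0]},{"slide":[-0.6,0,0.7],"twist":[0,0,0]},{"slide":[-0.84,0,1],"twist":[0,0,0]},{"slide":[-0.84,0,1],"twist":[0,0,0]},{"slide":[-0.84,0,1],"twist":[0,0,0]},{"slide":[-0.84,0,1],"twist":[0,0,0]},{"slide":[-0.84,0,1],"twist":[0,0,0]},{"slide":[-0.84,0,1],"twist":[0,0,0]}]}}

```text
t: 1.43
position: [0.3381, -0.3675, 0.2482]
ee_rot: [0.576, -0.41, 0.41, -0.576]
contact_force: [0.2, -0.8, -0.3]
gripper_width: -0.0
```

>>> {"name": "arm_command", "arguments": {"deltas": [{"slide":[-0.3,0,0.35],"twist":[0,0,0]},{"slide":[-0.6,0,0.7],"twist":[0,0,0]},{"slide":[-0.84,0,1],"twist":[0,0,0]},{"slide":[-0.84,0,1],"twist":[0,0,0]},{"slide":[-0.84,0,1],"twist":[0,0,0]},{"slide":[-0.84,0,1],"twist":[0,0,0]},{"slide":[-0.84,0,1],"twist":[0,0,0]},{"slide":[-0.84,0,1],"twist":[0,0,0]}]}}

```text
t: 2.1
position: [0.4051, -0.2554, 0.2482]
ee_rot: [0.576, -0.411, 0.411, -0.576]
contact_force: [0.4, 1.3, 0.0]
gripper_width: -0.001
```

```bash
sed -i 's/^SG=1/SG=-1/' h.py; python3 - <<'E'
from h import *
st()
th=p[3];a=np.radians(30); x,z=contact(th,.06,a,.05)
t=pose(x,z+.03,a); print(t[0],[v.round(3) for v in delta(now(),t)])
snap('wrist','w0')
E
```

```text
t 2.1 case-frame TCP mm [-265.3 -100.5  248.2] F case [0.9 1.1 0. ] q [-0.69  0.29  1.69 -0.    1.16  0.55]
[ 0.47927552 -0.11669899  0.15673235] [array([-1.07 ,  0.915,  1.153]), array([ 0.667, -0.068,  0.018])]
```

View pics/w0.png

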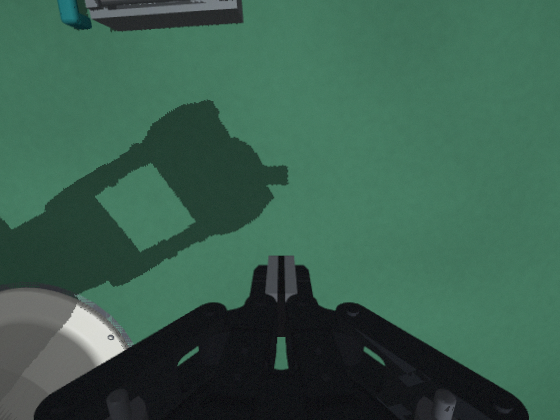

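The wrist view shows only the case's hinge-side end at the top, around (170,10), and the shut fingertips at (282,262). I'll go on to a spot above and behind the flap, tilting on the way.

>>> {"name": "arm_command", "arguments": {"deltas": [{"slide":[-0.3,0,0.25],"twist":[0.1,0,0]},{"slide":[-0.6,0,0.5],"twist":[0.25,0,0]},{"slide":[-0.9,0,0.7],"twist":[0.4,0,0]},{"slide":[-1,0,0.9],"twist":[0.55,-0.05,0]},{"slide":[-1,0,0.9],"twist":[0.667,-0.068,0.018]},{"slide":[-1,0,0.9],"twist":[0.667,-0.068,0.018]},{"slide":[-1,0,0.9],"twist":[0.667,-0.068,0.018]},{"slide":[-1,0,0.9],"twist":[0.667,-0.068,0.018]}]}}

```text
t: 2.82
position: [0.4577, -0.1312, 0.2482]
ee_rot: [-0.415, 0.279, -0.483, 0.718]
contact_force: [0.1, -0.3, -0.0]
gripper_width: -0.003
```

```bash
python3 - <<'E'
from h import *
st()
th=p[3];a=np.radians(30); x,z=contact(th,.06,a,.03)
t=pose(x,z,a); print(t[0],[v.round(3) for v in delta(now(),t)])
d=snap('wrist','w1')
pts=[flap(th,.12,-.042,0),flap(th,.12,.042,0),flap(th,0,-.052,0),flap(th,0,.052,0)]
print(proj(d,casexf(p,pts)).round(0), proj(d,casexf(p,[[-.092,.07,.05],[-.092,-.07,.05],[-.092,.07,0],[-.092,-.07,0],[.092,.07,.05],[.092,-.07,.05]])).round(0))
E
```

```text
t 2.82 case-frame TCP mm [-169.8   -5.3  248.2] F case [-0.  -0.4 -0. ] q [-0.72  0.19  1.99  0.66  0.82  0.04]
[ 0.49771959 -0.1091849   0.12490079] [array([-0.053,  1.295, -0.223]), array([ 0.001, -0.001,  0.001])]
[[326. 152.]
 [221. 152.]
 [320. 200.]
 [232. 200.]] [[217. 210.]
 [335. 210.]
 [225. 218.]
 [328. 217.]
 [223.  73.]
 [329.  73.]]
```

View pics/w1.png

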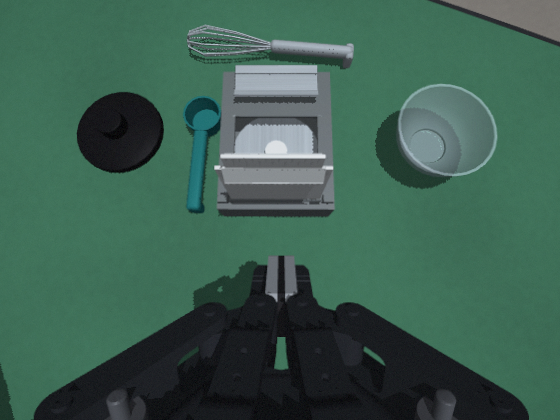

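The case corners match the model to about 1 px: seen at (218,211), (334,211), (222,73) and (331,73). The tongue edge shows at v≈156 against a predicted 152, so the flap leans slightly further back than I assumed.

```bash
python3 - <<'E'
from h import *
d=load('w1')
for th in (1.48,1.54,1.6,1.66): print(th, proj(d,casexf(p,[flap(th,.12,-.042,.0),flap(th,.096,.052,0),flap(th,.0,.052,.002)])).round(1).tolist())
E
```

```text
1.48 [[325.8, 152.3], [215.1, 165.2], [232.0, 201.4]]
1.54 [[326.2, 160.6], [214.7, 171.3], [232.0, 201.5]]
1.6 [[326.5, 169.2], [214.4, 177.6], [232.0, 201.5]]
1.66 [[326.7, 178.0], [214.2, 184.1], [232.0, 201.5]]
```

>>> {"name": "arm_command", "arguments": {"deltas": [{"slide":[0,0.2,-0.2],"twist":[0,0,0]},{"slide":[-0.05,0.5,-0.22],"twist":[0,0,0]},{"slide":[-0.05,0.75,-0.22],"twist":[0,0,0]},{"slide":[-0.05,0.9,-0.22],"twist":[0,0,0]},{"slide":[-0.05,1,-0.22],"twist":[0,0,0]},{"slide":[-0.05,1,-0.22],"twist":[0,0,0]},{"slide":[-0.05,1,-0.22],"twist":[0,0,0]},{"slide":[-0.05,1,-0.22],"twist":[0,0,0]}]}}

```text
t: 3.53
position: [0.4849, -0.114, 0.1513]
ee_rot: [-0.415, 0.278, -0.483, 0.719]
contact_force: [-0.8, -0.6, 0.4]
gripper_width: 0.0
```

```bash
cat >> h.py <<'E'
def seq(th0,th1,off0,off1,s=.06,amax=30,cur=None):
    cur=cur or now()
    for k in range(1,9):
        f=k/8; th=th0+(th1-th0)*f; off=off0+(off1-off0)*f; a=np.radians(amax)*min(1,max(0,th/1.5))
        x,z=contact(th,s,a,off); D,W=delta(cur,pose(x,z,a)); print(D.round(2).tolist(),W.round(2).tolist())
E
python3 - <<'E'
from h import *
st(); seq(1.51,1.51,.045,.008)
E
```

```text
t 3.53 case-frame TCP mm [-138.1    0.4  151.3] F case [-0.9 -0.2  0.4] q [-0.63  0.41  2.09  0.94  0.56 -0.24]
[0.0, 0.24, -0.12] [-0.0, 0.0, -0.0]
[0.0, 0.26, -0.08] [-0.0, 0.0, -0.0]
[0.0, 0.29, -0.04] [-0.0, 0.0, -0.0]
[0.0, 0.31, -0.01] [-0.0, 0.0, -0.0]
[0.0, 0.34, 0.03] [-0.0, 0.0, -0.0]
[0.0, 0.36, 0.07] [-0.0, 0.0, -0.0]
[0.0, 0.39, 0.11] [-0.0, 0.0, -0.0]
[0.0, 0.42, 0.15] [-0.0, 0.0, -0.0]
```

>>> {"name": "arm_command", "arguments": {"deltas": [{"slide":[0,0.1,-0.06],"twist":[0,0,0]},{"slide":[0,0.22,-0.09],"twist":[0,0,0]},{"slide":[0,0.29,-0.04],"twist":[0,0,0]},{"slide":[0,0.31,-0.01],"twist":[0,0,0]},{"slide":[0,0.34,0.03],"twist":[0,0,0]},{"slide":[0,0.36,0.07],"twist":[0,0,0]},{"slide":[0,0.39,0.11],"twist":[0,0,0]},{"slide":[0,0.42,0.15],"twist":[0,0,0]}]}}

```text
t: 4.2
position: [0.5168, -0.1008, 0.1223]
ee_rot: [-0.415, 0.278, -0.483, 0.719]
contact_force: [0.6, 0.3, -0.3]
gripper_width: 0.001
```

```bash
python3 - <<'E'
from h import *
st(); seq(1.51,1.1,.008,0);print(); d=snap('wrist','w2')
seq(1.51,0.9,.008,0)
E
```

```text
t 4.2 case-frame TCP mm [-103.5    0.5  122.3] F case [ 0.7  0.  -0.3] q [-0.56  0.49  2.06  1.04  0.49 -0.29]
[0.01, 0.01, 0.03] [-0.02, 0.0, -0.0]
[0.01, 0.03, 0.07] [-0.04, 0.0, -0.0]
[0.01, 0.05, 0.11] [-0.07, 0.0, -0.0]
[0.01, 0.08, 0.14] [-0.09, 0.0, -0.0]
[0.01, 0.1, 0.18] [-0.11, 0.0, 0.0]
[0.01, 0.13, 0.21] [-0.13, 0.0, 0.0]
[0.01, 0.16, 0.24] [-0.16, 0.0, 0.0]
[0.01, 0.19, 0.26] [-0.18, 0.0, 0.0]

[0.0, 0.01, 0.04] [-0.03, 0.0, -0.0]
[0.0, 0.04, 0.09] [-0.06, 0.0, -0.0]
[0.0, 0.07, 0.14] [-0.1, 0.0, 0.0]
[0.0, 0.11, 0.19] [-0.13, 0.0, 0.0]
[0.0, 0.15, 0.23] [-0.17, 0.0, 0.0]
[0.0, 0.19, 0.27] [-0.2, 0.0, 0.0]
[0.0, 0.24, 0.3] [-0.23, 0.0, 0.0]
[0.0, 0.29, 0.33] [-0.27, 0.0, 0.0]
```

View pics/w2.png

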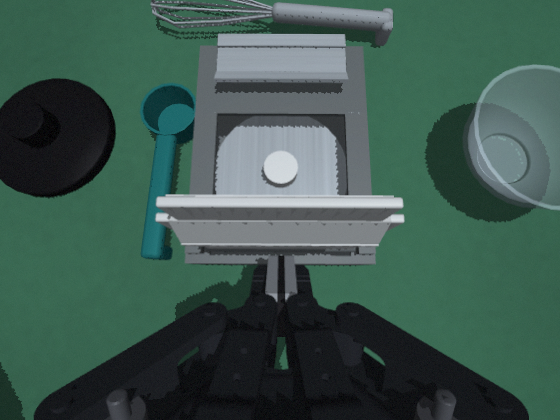

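The fingers are centred behind the flap's outer face, with the tips hidden at about (280,255) and the flap edge at v≈203. Next I start folding.

>>> {"name": "arm_command", "arguments": {"deltas": [{"slide":[0.01,0.01,0.03],"twist":[-0.02,0,0]},{"slide":[0.01,0.03,0.07],"twist":[-0.04,0,0]},{"slide":[0.01,0.05,0.11],"twist":[-0.07,0,0]},{"slide":[0.01,0.08,0.14],"twist":[-0.09,0,0]},{"slide":[0.01,0.1,0.18],"twist":[-0.11,0,0]},{"slide":[0.01,0.13,0.21],"twist":[-0.13,0,0]},{"slide":[0.01,0.16,0.24],"twist":[-0.16,0,0]},{"slide":[0.01,0.19,0.26],"twist":[-0.18,0,0]}]}}

```text
t: 4.92
position: [0.5466, -0.0897, 0.1186]
ee_rot: [-0.465, 0.312, -0.462, 0.688]
contact_force: [-1.1, 0.3, 0.7]
gripper_width: -0.003
```

```bash
python3 - <<'E'
from h import *
st(); seq(1.1,.6,0,0); d=snap('scene','s1'); q=proj(d,casexf(p,flap(1.1,.06,0,0)))[0].astype(int); print(q)
for th in (1.5,1.3,1.2,1.1,1.0,.9): print(th,proj(d,casexf(p,[flap(th,.12,-.042,0),flap(th,.12,.042,0)])).round(0).tolist())
u,v=q; im=cv2.imread('pics/s1.png')[v-75:v+75,u-90:u+110]; cv2.imwrite('pics/c1.png',cv2.resize(im,None,fx=4,fy=4,interpolation=2));print(u-90,v-75)
E
```

```text
t 4.92 case-frame TCP mm [-71.8  -0.4 118.6] F case [-0.9  0.7  0.7] q [-0.43  0.5   1.92  0.57  0.53  0.29]
[-0.0, 0.02, 0.04] [-0.02, 0.0, 0.0]
[-0.0, 0.05, 0.06] [-0.05, 0.0, 0.0]
[-0.0, 0.08, 0.09] [-0.08, 0.0, 0.0]
[-0.0, 0.11, 0.11] [-0.11, 0.0, 0.0]
[-0.0, 0.14, 0.13] [-0.14, 0.0, 0.0]
[-0.0, 0.17, 0.15] [-0.16, 0.0, 0.0]
[-0.0, 0.21, 0.17] [-0.19, 0.0, 0.0]
[-0.0, 0.24, 0.18] [-0.22, 0.0, 0.0]
[200 199]
1.5 [[171.0, 187.0], [207.0, 162.0]]
1.3 [[179.0, 196.0], [215.0, 170.0]]
1.2 [[184.0, 201.0], [219.0, 175.0]]
1.1 [[188.0, 206.0], [223.0, 180.0]]
1.0 [[192.0, 211.0], [227.0, 185.0]]
0.9 [[196.0, 217.0], [230.0, 190.0]]
110 124
```

View pics/c1.png

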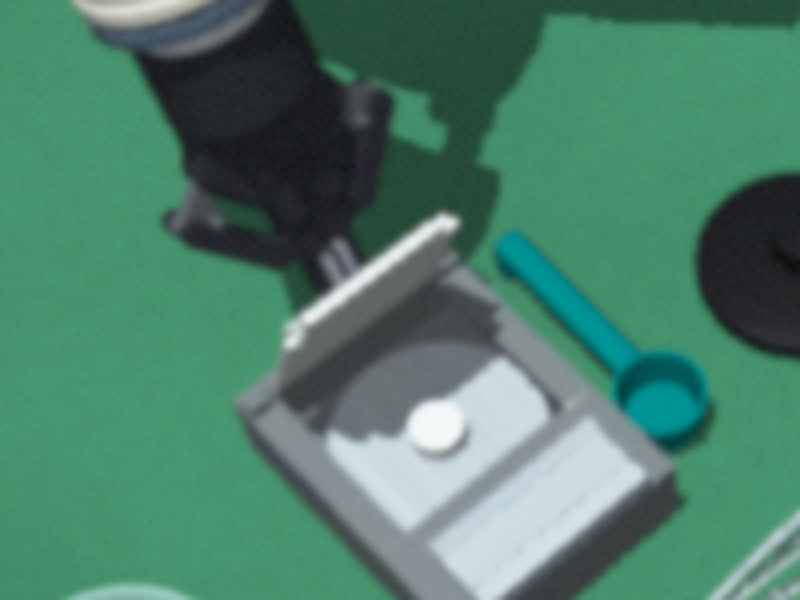

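The flap edge is at px (185,205)–(220,180), so θ≈1.13 as planned, and the contact is gentle. I'll keep folding.

>>> {"name": "arm_command", "arguments": {"deltas": [{"slide":[0,0.02,0.04],"twist":[-0.02,0,0]},{"slide":[0,0.05,0.06],"twist":[-0.05,0,0]},{"slide":[0,0.08,0.09],"twist":[-0.08,0,0]},{"slide":[0,0.11,0.11],"twist":[-0.11,0,0]},{"slide":[0,0.14,0.13],"twist":[-0.14,0,0]},{"slide":[0,0.17,0.15],"twist":[-0.16,0,0]},{"slide":[0,0.21,0.17],"twist":[-0.19,0,0]},{"slide":[0,0.24,0.18],"twist":[-0.22,0,0]}]}}

```text
t: 5.63
position: [0.5701, -0.0799, 0.1029]
ee_rot: [-0.523, 0.351, -0.433, 0.645]
contact_force: [-0.4, 0.9, 2.7]
gripper_width: 0.002
```

```bash
python3 - <<'E'
from h import *
st(); seq(.6,.2,0,0)
E
```

```text
t 5.63 case-frame TCP mm [-46.3  -0.2 102.9] F case [-0.1  1.   2.7] q [-0.32  0.56  1.76  0.22  0.67  0.7 ]
[-0.0, 0.03, 0.02] [-0.02, 0.0, -0.0]
[-0.0, 0.05, 0.03] [-0.04, 0.0, -0.0]
[-0.0, 0.08, 0.04] [-0.07, 0.0, -0.0]
[-0.0, 0.11, 0.05] [-0.09, 0.0, -0.0]
[-0.0, 0.14, 0.06] [-0.11, 0.0, -0.0]
[-0.0, 0.16, 0.07] [-0.13, 0.0, -0.0]
[-0.0, 0.19, 0.08] [-0.16, 0.0, -0.0]
[-0.0, 0.22, 0.08] [-0.18, 0.0, 0.0]
```

>>> {"name": "arm_command", "arguments": {"deltas": [{"slide":[0,0.03,0.02],"twist":[-0.02,0,0]},{"slide":[0,0.05,0.03],"twist":[-0.04,0,0]},{"slide":[0,0.08,0.04],"twist":[-0.07,0,0]},{"slide":[0,0.11,0.05],"twist":[-0.09,0,0]},{"slide":[0,0.14,0.06],"twist":[-0.11,0,0]},{"slide":[0,0.16,0.07],"twist":[-0.13,0,0]},{"slide":[0,0.19,0.08],"twist":[-0.16,0,0]},{"slide":[0,0.22,0.08],"twist":[-0.18,0,0]}]}}

```text
t: 6.3
position: [0.5817, -0.0753, 0.0829]
ee_rot: [-0.567, 0.381, -0.407, 0.606]
contact_force: [1.1, 0.5, 3.1]
gripper_width: 0.0
```

```bash
python3 - <<'E'
from h import *
st(); seq(.2,0,0,-.001)
E
```

```text
t 6.3 case-frame TCP mm [-33.9  -0.3  82.9] F case [1.2 0.  3.1] q [-0.25  0.63  1.65  0.06  0.81  0.89]
[-0.0, 0.01, 0.01] [-0.01, 0.0, 0.0]
[-0.0, 0.03, 0.01] [-0.02, 0.0, 0.0]
[-0.0, 0.04, 0.01] [-0.03, 0.0, 0.0]
[-0.0, 0.06, 0.01] [-0.04, 0.0, 0.0]
[-0.0, 0.07, 0.02] [-0.05, 0.0, 0.0]
[-0.0, 0.09, 0.02] [-0.06, 0.0, 0.0]
[-0.0, 0.11, 0.02] [-0.07, 0.0, 0.0]
[-0.0, 0.12, 0.02] [-0.09, 0.0, 0.0]
```

>>> {"name": "arm_command", "arguments": {"deltas": [{"slide":[0,0.01,0.01],"twist":[-0.01,0,0]},{"slide":[0,0.03,0.01],"twist":[-0.02,0,0]},{"slide":[0,0.04,0.01],"twist":[-0.04,0,0]},{"slide":[0,0.06,0.01],"twist":[-0.05,0,0]},{"slide":[0,0.07,0.02],"twist":[-0.07,0,0]},{"slide":[0,0.09,0.02],"twist":[-0.09,0,0]},{"slide":[0,0.1,0.02],"twist":[-0.09,0,0]},{"slide":[0,0.11,0.02],"twist":[-0.09,0,0]}]}}

```text
t: 6.97
position: [0.584, -0.0742, 0.0719]
ee_rot: [0.588, -0.394, 0.394, -0.586]
contact_force: [-1.4, -0.8, 2.7]
gripper_width: -0.0
```

```bash
python3 - <<'E'
from h import *
st(); x,z=contact(0,.06,0); print(x,z,[v.round(3) for v in delta(now(),pose(x,z,0))]); d=snap('wrist','w3')
snap('scene','s2')
for k in (0,.005,.01): print(k,proj(d,casexf(p,[flap(0,.12,-.042,.002,k),flap(0,.12,.042,.002,k),flap(0,.096,-.052,.002,k),flap(0,.096,.052,.002,k)])).round(0).tolist())
im=np.hstack([cv2.resize(cv2.imread('pics/w3.png')[0:300,100:460],(480,400)),cv2.resize(cv2.imread('pics/s2.png')[160:290,165:269],(320,400),interpolation=2)]);cv2.imwrite('pics/c3.png',im)
E
```

```text
t 6.97 case-frame TCP mm [-31.3  -0.2  71.9] F case [-1.6 -0.2  2.7] q [-0.23  0.66  1.6  -0.    0.88  0.96]
-0.031000000000000003 0.07200000000000001 [array([-0.002, -0.001,  0.003]), array([0.003, 0.002, 0.   ])]
0 [[370.0, 133.0], [190.0, 133.0], [386.0, 183.0], [174.0, 183.0]]
0.005 [[371.0, 122.0], [189.0, 122.0], [387.0, 173.0], [173.0, 173.0]]
0.01 [[372.0, 111.0], [188.0, 110.0], [388.0, 163.0], [172.0, 163.0]]
```

View pics/c3.png

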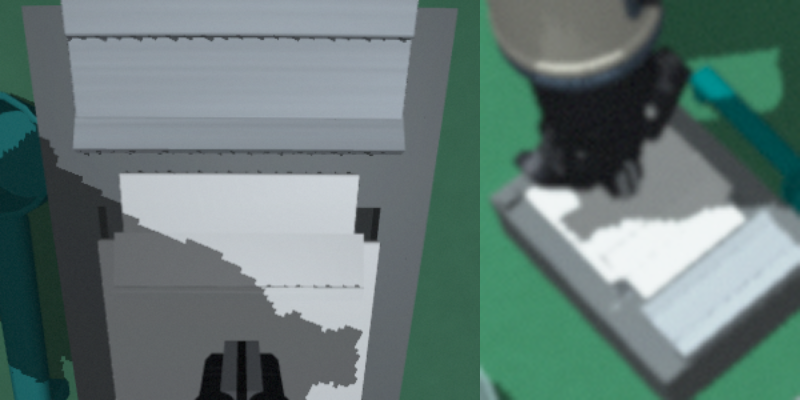

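The wrist crop shows the flap almost flat, with its tongue edge at v≈130 full-frame, so tuck is about 1 mm. The lip mouth is just ahead at v≈112, and the step lies a little in front of the fingertips. I'll press slightly before pushing.

>>> {"name": "arm_command", "arguments": {"deltas": [{"slide":[0,0.005,0],"twist":[0,0,0]},{"slide":[0,0.01,0],"twist":[0,0,0]},{"slide":[0,0.015,0],"twist":[0,0,0]},{"slide":[0,0.015,0],"twist":[0,0,0]},{"slide":[0,0.015,0.02],"twist":[0,0,0]},{"slide":[0,0.015,0.04],"twist":[0,0,0]},{"slide":[0,0.015,0.06],"twist":[0,0,0]},{"slide":[0,0.015,0.06],"twist":[0,0,0]}]}}

```text
t: 7.73
position: [0.5896, -0.0721, 0.0717]
ee_rot: [0.588, -0.394, 0.394, -0.586]
contact_force: [-5.6, 0.2, 23.8]
gripper_width: -0.003
```

```bash
python3 -c "
from h import *
st()"
```

```text
t 7.73 case-frame TCP mm [-25.3  -0.4  71.7] F case [-5.1  2.3 23.8] q [-0.22  0.67  1.59 -0.    0.88  0.96]
```

Contact is stiff, about 18 N/mm. I'll ease off to around 10 N and keep advancing to the step.

>>> {"name": "arm_command", "arguments": {"deltas": [{"slide":[0,-0.007,0],"twist":[0,0,0]},{"slide":[0,-0.007,0.01],"twist":[0,0,0]},{"slide":[0,-0.007,0.02],"twist":[0,0,0]},{"slide":[0,-0.007,0.03],"twist":[0,0,0]},{"slide":[0,-0.007,0.05],"twist":[0,0,0]},{"slide":[0,-0.007,0.07],"twist":[0,0,0]},{"slide":[0,-0.007,0.08],"twist":[0,0,0]},{"slide":[0,-0.007,0.08],"twist":[0,0,0]}]}}

```text
t: 8.4
position: [0.5969, -0.0691, 0.0718]
ee_rot: [0.588, -0.394, 0.394, -0.586]
contact_force: [-3.6, -1.4, 11.9]
gripper_width: -0.0
```

```bash
python3 -c "
from h import *
st(); d=snap('wrist','w4')
c=cv2.resize(cv2.imread('pics/w4.png')[0:300,100:460],(720,600));cv2.imwrite('pics/c4.png',c)
for k in (0,.005,.01): print(k,((proj(d,casexf(p,[flap(0,.12,0,.002,k),flap(0,.076,0,.01,k)]))-[100,0])*2).round(0).tolist())
print((proj(d,casexf(p,[[.092,.07,.05],[.092,-.07,.05],[-.05,.07,.05]]))-[100,0])*2)
"
```

```text
t 8.4 case-frame TCP mm [-17.4  -0.3  71.8] F case [-3.9  0.1 11.9] q [-0.21  0.67  1.57 -0.    0.9   0.97]
0 [[359.0, 325.0], [359.0, 506.0]]
0.005 [[359.0, 304.0], [359.0, 488.0]]
0.01 [[359.0, 282.0], [359.0, 469.0]]
[[ 43.87076192  88.6672432 ]
 [673.75687123  89.36547162]
 [123.4581536  624.79279987]]
```

View pics/c4.png

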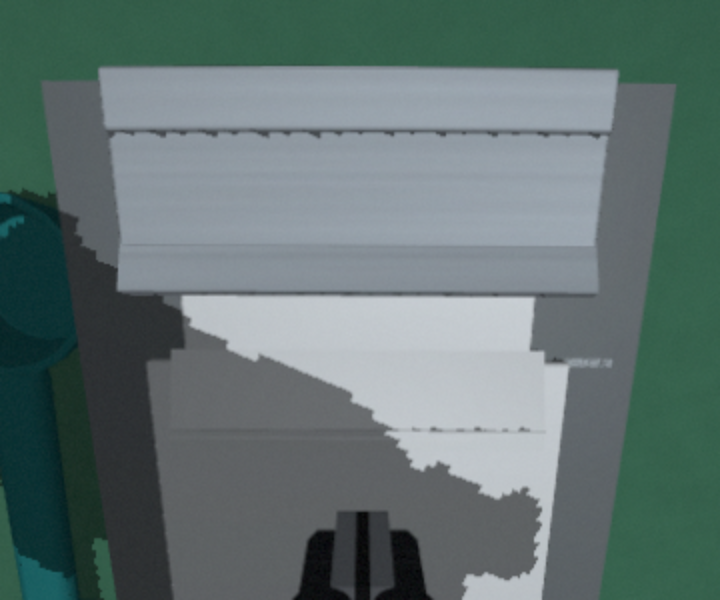

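```bash
python3 -c "
from h import *
for f,sc,obs in (('w3',.75,[(98,240),(120,174)]),('w4',.5,[(148,362),(183,296)])):
  d=load(f)
  for k in (0,.004,.008,.012,.016): print(f,k,((proj(d,casexf(p,[flap(0,.096,.052,.002,k),flap(0,.12,.042,.002,k),flap(0,.076,0.045,.002,k),flap(0,.076,0.045,.01,k)]))-[100,0])/sc).round(0).tolist(), ((proj(d,casexf(p,[.048,0.052,.067]))-[100,0])/sc).round(0).tolist())
"
```

```text
w3 0 [[98.0, 244.0], [119.0, 177.0], [122.0, 295.0], [116.0, 303.0]] [[74.0, 154.0]]
w3 0.004 [[97.0, 233.0], [118.0, 165.0], [121.0, 285.0], [115.0, 293.0]] [[74.0, 154.0]]
w3 0.008 [[96.0, 223.0], [117.0, 153.0], [120.0, 275.0], [114.0, 282.0]] [[74.0, 154.0]]
w3 0.012 [[95.0, 212.0], [116.0, 141.0], [119.0, 265.0], [113.0, 271.0]] [[74.0, 154.0]]
w3 0.016 [[93.0, 200.0], [115.0, 128.0], [118.0, 255.0], [112.0, 261.0]] [[74.0, 154.0]]
w4 0 [[153.0, 420.0], [184.0, 325.0], [188.0, 492.0], [179.0, 506.0]] [[119.0, 298.0]]
w4 0.004 [[151.0, 405.0], [182.0, 308.0], [187.0, 478.0], [178.0, 491.0]] [[119.0, 298.0]]
w4 0.008 [[150.0, 389.0], [181.0, 291.0], [185.0, 464.0], [176.0, 476.0]] [[119.0, 298.0]]
w4 0.012 [[148.0, 374.0], [179.0, 274.0], [184.0, 449.0], [174.0, 461.0]] [[119.0, 298.0]]
w4 0.016 [[146.0, 358.0], [177.0, 256.0], [182.0, 435.0], [173.0, 446.0]] [[119.0, 298.0]]
```

Tuck is about 15 mm: the flap rides along under the pressed fingertip, and the tongue is under the lip. I'll keep pushing.

>>> {"name": "arm_command", "arguments": {"deltas": [{"slide":[0,0,0.01],"twist":[0,0,0]},{"slide":[0,0,0.03],"twist":[0,0,0]},{"slide":[0,0,0.05],"twist":[0,0,0]},{"slide":[0,0,0.07],"twist":[0,0,0]},{"slide":[0,0,0.09],"twist":[0,0,0]},{"slide":[0,0,0.1],"twist":[0,0,0]},{"slide":[0,0,0.11],"twist":[0,0,0]},{"slide":[0,0,0.11],"twist":[0,0,0]}]}}

```text
t: 9.12
position: [0.607, -0.065, 0.0718]
ee_rot: [0.588, -0.394, 0.394, -0.586]
contact_force: [-3.5, -1.2, 13.0]
gripper_width: -0.006
```

```bash
python3 -c "
from h import *
st(); d=snap('wrist','w5')
c=cv2.resize(cv2.imread('pics/w5.png')[0:300,100:460],(720,600));cv2.imwrite('pics/c5.png',c)
for k in (.016,.02,.024,.028,.03): print(k,((proj(d,casexf(p,[flap(0,.096,.052,.002,k),flap(0,.076,0.045,.002,k),flap(0,.076,0.045,.01,k)]))-[100,0])*2).round(0).tolist())
print((proj(d,casexf(p,[[.092,.07,.05],[.092,-.07,.05],[.048,.052,.067]]))-[100,0])*2)
"
```

```text
t 9.12 case-frame TCP mm [-6.5 -0.3 71.8] F case [-3.7  0.2 13. ] q [-0.2   0.68  1.55 -0.    0.91  0.98]
0.016 [[151.0, 401.0], [186.0, 474.0], [177.0, 487.0]]
0.02 [[149.0, 385.0], [185.0, 460.0], [176.0, 472.0]]
0.024 [[147.0, 369.0], [183.0, 445.0], [174.0, 457.0]]
0.028 [[145.0, 353.0], [182.0, 431.0], [172.0, 442.0]]
0.03 [[144.0, 345.0], [181.0, 423.0], [172.0, 434.0]]
[[ 51.20994524 141.83381199]
 [666.41513547 142.49584831]
 [124.95957514 347.45562799]]
```

View pics/c5.png

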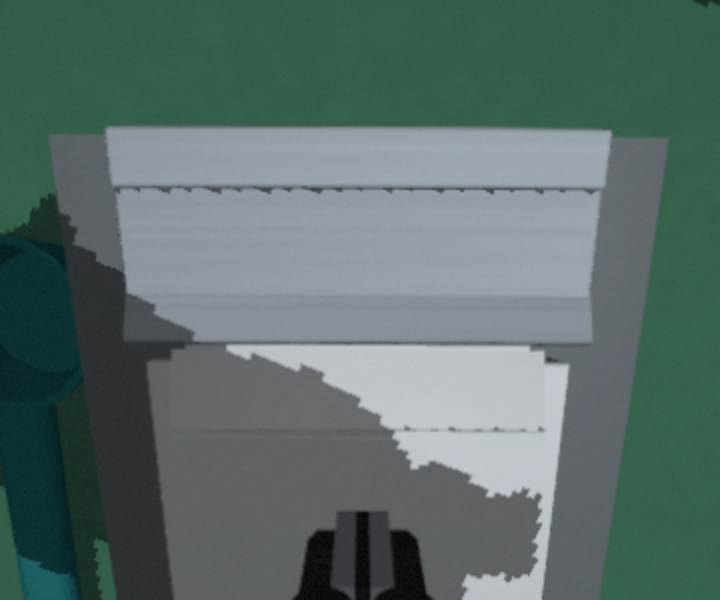

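Shoulders at v≈362 give a tuck of about 26 mm. The case hasn't moved. I'll push the last few mm in small steps and watch the force.

>>> {"name": "arm_command", "arguments": {"deltas": [{"slide":[0,0,0.005],"twist":[0,0,0]},{"slide":[0,0,0.01],"twist":[0,0,0]},{"slide":[0,0,0.015],"twist":[0,0,0]},{"slide":[0,0,0.02],"twist":[0,0,0]},{"slide":[0,0,0.025],"twist":[0,0,0]},{"slide":[0,0,0.03],"twist":[0,0,0]},{"slide":[0,0,0.03],"twist":[0,0,0]},{"slide":[0,0,0.03],"twist":[0,0,0]}]}}

```text
t: 9.83
position: [0.6096, -0.0639, 0.0718]
ee_rot: [0.588, -0.394, 0.394, -0.586]
contact_force: [-4.8, -1.7, 13.4]
gripper_width: 0.003
```

>>> {"name": "arm_command", "arguments": {"deltas": [{"slide":[0,0,0.004],"twist":[0,0,0]},{"slide":[0,0,0.008],"twist":[0,0,0]},{"slide":[0,0,0.012],"twist":[0,0,0]},{"slide":[0,0,0.015],"twist":[0,0,0]},{"slide":[0,0,0.015],"twist":[0,0,0]},{"slide":[0,0,0.015],"twist":[0,0,0]},{"slide":[0,0,0.015],"twist":[0,0,0]},{"slide":[0,0,0.015],"twist":[0,0,0]}]}}

```text
t: 10.5
position: [0.611, -0.0634, 0.0718]
ee_rot: [0.588, -0.394, 0.394, -0.586]
contact_force: [-5.2, -1.6, 12.7]
gripper_width: 0.001
```

```bash
python3 -c "
from h import *
st(); d=snap('wrist','w6')
c=cv2.resize(cv2.imread('pics/w6.png')[0:300,100:460],(720,600));cv2.imwrite('pics/c6.png',c)
for k in (.024,.026,.028,.03): print(k,((proj(d,casexf(p,[flap(0,.096,.052,.002,k),flap(0,.076,0.045,.002,k),flap(0,.076,0.045,.01,k)]))-[100,0])*2).round(0).tolist())
print((proj(d,casexf(p,[[.092,.07,.05],[.092,-.07,.05],[.048,.052,.067]]))-[100,0])*2)
"
```

```text
t 10.5 case-frame TCP mm [-2.2 -0.3 71.8] F case [-5.5  0.5 12.7] q [-0.2   0.69  1.54 -0.    0.92  0.98]
0.024 [[149.0, 386.0], [185.0, 461.0], [176.0, 474.0]]
0.026 [[148.0, 379.0], [184.0, 454.0], [175.0, 466.0]]
0.028 [[147.0, 371.0], [183.0, 447.0], [174.0, 459.0]]
0.03 [[146.0, 363.0], [183.0, 439.0], [173.0, 451.0]]
[[ 54.02930842 162.1748262 ]
 [663.61386033 162.78852472]
 [127.30369207 366.35331307]]
```

```bash
python3 -c "
from h import *
for f in ('w4','w5','w6'):
  g=cv2.cvtColor(cv2.imread(f'pics/{f}.png'),6).astype(float)
  for n,c0,c1,r0,r1 in (('shoulder',374,381,170,195),('steptop',345,370,205,225),('lip',200,360,135,185),('corner',420,430,30,100)):
    pr=g[r0:r1,c0:c1].mean(1); dd=np.diff(pr); i=np.argsort(-abs(dd))[:3]; print(f,n,[(int(r0+k),round(dd[k],1)) for k in i])
"
```

```text
w4 shoulder [(181, np.float64(49.3)), (180, np.float64(43.9)), (182, np.float64(22.9))]
w4 steptop [(215, np.float64(17.2)), (213, np.float64(-15.1)), (216, np.float64(14.9))]
w4 lip [(147, np.float64(59.7)), (145, np.float64(-35.4)), (148, np.float64(28.1))]
w4 corner [(41, np.float64(16.6)), (40, np.float64(5.8)), (30, np.float64(-1.2))]
w5 shoulder [(181, np.float64(49.1)), (180, np.float64(45.7)), (171, np.float64(-24.3))]
w5 steptop [(215, np.float64(21.7)), (213, np.float64(-20.5)), (216, np.float64(14.6))]
w5 lip [(172, np.float64(45.8)), (171, np.float64(42.7)), (170, np.float64(-29.4))]
w5 corner [(68, np.float64(15.6)), (67, np.float64(5.0)), (69, np.float64(1.4))]
w6 shoulder [(182, np.float64(49.6)), (181, np.float64(42.6)), (180, np.float64(-26.1))]
w6 steptop [(215, np.float64(19.0)), (213, np.float64(-17.1)), (216, np.float64(14.6))]
w6 lip [(181, np.float64(41.0)), (179, np.float64(-22.8)), (182, np.float64(14.2))]
w6 corner [(78, np.float64(15.1)), (79, np.float64(4.7)), (77, np.float64(1.6))]
```

The flap is following the finger almost exactly, so tuck is about 29–30 mm and the case is steady. I'll push a little more to confirm the end stop.

>>> {"name": "arm_command", "arguments": {"deltas": [{"slide":[0,0,0.003],"twist":[0,0,0]},{"slide":[0,0,0.006],"twist":[0,0,0]},{"slide":[0,0,0.009],"twist":[0,0,0]},{"slide":[0,0,0.012],"twist":[0,0,0]},{"slide":[0,0,0.015],"twist":[0,0,0]},{"slide":[0,0,0.018],"twist":[0,0,0]},{"slide":[0,0,0.02],"twist":[0,0,0]},{"slide":[0,0,0.02],"twist":[0,0,0]}]}}

```text
t: 11.22
position: [0.6118, -0.063, 0.0717]
ee_rot: [0.588, -0.395, 0.393, -0.586]
contact_force: [-10.6, -6.2, 17.9]
gripper_width: -0.003
```

```bash
cat > m.py <<'E'
from h import *
import sys
st(); f=sys.argv[1]; d=snap('wrist',f)
g=cv2.cvtColor(cv2.imread(f'pics/{f}.png'),6).astype(float)
for n,c0,c1,r0,r1 in (('shoulder',374,381,170,195),('steptop',345,370,205,225),('lip',200,360,170,200),('corner',420,430,50,110)):
    pr=g[r0:r1,c0:c1].mean(1); dd=np.diff(pr); i=np.argsort(-abs(dd))[:3]; print(f,n,[(int(r0+k),round(float(dd[k]),1)) for k in i])
print(proj(d,casexf(p,[[.092,-.07,.05],[.048,.052,.067],flap(0,.096,-.052,.002,.03)])).round(1).tolist())
E
python3 m.py w7
```

```text
t 11.22 case-frame TCP mm [-1.3 -0.3 71.7] F case [-12.1  -1.7  17.9] q [-0.2   0.69  1.53 -0.    0.92  0.99]
w7 shoulder [(184, 56.4), (183, 44.1), (182, -29.7)]
w7 steptop [(216, 26.2), (214, -23.6), (215, 11.4)]
w7 lip [(183, 40.0), (184, 22.6), (181, -19.8)]
w7 corner [(80, 10.7), (81, 9.1), (79, 3.6)]
[[431.9, 83.6], [163.9, 185.4], [385.6, 183.5]]
```

The force climbed to 12 N with the case still, and the flap stopped following the finger, so the end stop is reached. I'll lift straight up and check.

>>> {"name": "arm_command", "arguments": {"deltas": [{"slide":[0,-0.01,0],"twist":[0,0,0]},{"slide":[0,-0.03,0],"twist":[0,0,0]},{"slide":[0,-0.08,0],"twist":[0,0,0]},{"slide":[0,-0.2,0],"twist":[0,0,0]},{"slide":[0,-0.4,0],"twist":[0,0,0]},{"slide":[0,-0.6,0],"twist":[0,0,0]},{"slide":[0,-0.8,0],"twist":[0,0,0]},{"slide":[0,-0.9,0],"twist":[0,0,0]}]}}

```text
t: 11.93
position: [0.6143, -0.0623, 0.1645]
ee_rot: [0.587, -0.393, 0.395, -0.587]
contact_force: [0.5, -0.3, -1.0]
gripper_width: -0.0
```

>>> {"name": "arm_command", "arguments": {"deltas": [{"slide":[0,-0.2,-0.2],"twist":[0,0,0]},{"slide":[0,-0.3,-0.5],"twist":[0,0,0]},{"slide":[0,-0.4,-0.8],"twist":[0,0,0]},{"slide":[0,-0.4,-1],"twist":[0,0,0]},{"slide":[0,-0.4,-1],"twist":[0,0,0]},{"slide":[0,-0.4,-1],"twist":[0,0,0]},{"slide":[0,-0.4,-1],"twist":[0,0,0]},{"slide":[0,-0.4,-1],"twist":[0,0,0]}]}}

```text
t: 12.6
position: [0.5216, -0.0999, 0.2014]
ee_rot: [0.588, -0.394, 0.394, -0.587]
contact_force: [0.6, -0.9, -0.4]
gripper_width: -0.0
```

```bash
python3 -c "
from h import *
st(); w=snap('wrist','w8'); s=snap('scene','s8')
im=np.hstack([cv2.resize(cv2.imread('pics/w8.png')[0:260,150:410],(400,400)),cv2.resize(cv2.imread('pics/s8.png')[160:290,160:290],(400,400),interpolation=2)]);cv2.imwrite('pics/c8.png',im)
for n,d,o,k in (('w',w,[150,0],400/260),('s',s,[160,160],400/130)):
  for t in (.026,.03): print(n,t,((proj(d,casexf(p,[flap(.0,.096,-.052,.002,t),flap(0,.076,0,.01,t),[.048,0,.067],[.092,-.07,.05],[-.092,-.07,.05]]))-o)*k).round(0).tolist())
"
```

```text
t 12.6 case-frame TCP mm [-98.7  -0.4 201.4] F case [ 0.2 -1.1 -0.4] q [-0.3   0.42  1.63 -0.    1.09  0.88]
w 0.026 [[299.0, 50.0], [200.0, 89.0], [200.0, 30.0], [339.0, -58.0], [312.0, 295.0]]
w 0.03 [[300.0, 41.0], [200.0, 80.0], [200.0, 30.0], [339.0, -58.0], [312.0, 295.0]]
s 0.026 [[167.0, 304.0], [208.0, 228.0], [233.0, 251.0], [197.0, 377.0], [20.0, 192.0]]
s 0.03 [[171.0, 308.0], [212.0, 232.0], [233.0, 251.0], [197.0, 377.0], [20.0, 192.0]]
```

View pics/c8.png

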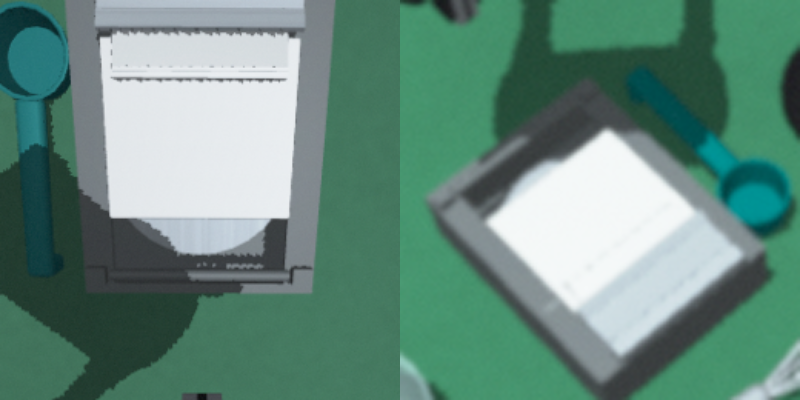

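The flap stays shut with the robot clear. Its shoulders are at the lip mouth (v≈39, against 41 predicted for full tuck), and the case corner is at (313,293) against a predicted (312,295), so it hasn't moved. I'll hand the job in.

```bash
python3 -c "
from cell import arm
print(arm.sign_off(), arm.get_state()['t'])"
```

```text
the job is handed in; nothing more can be done
the job is handed in; nothing more can be done
```

The blade case is shut. I folded the flap down with the closed fingertips on its outer face. Keeping it pressed, I pushed it about 30 mm along, until its front edge was tucked beneath the lip. Then I lifted clear and handed the job in at about 12.7 s.

- **Fully home:** on the last push the force rose from about 5 N to 12 N and the flap stopped following the fingertip, so it had reached its end stop. After lifting off, its shoulders sit within about 2 px of where they should be when fully tucked, and it stays shut by itself.
- **Case and bystanders:** the case corners match their first measured position to within 1–2 mm, so it was neither shoved nor lifted. I never went near the bowl, lid, whisk or scoop, though the last crop showed only the scoop in full.
- **Flaw:** the first press was harder than planned, about 24 N down through the fingertips. I eased it to about 12 N; it was about 18 N during the last push. Readings from the pictures carry a bias of about 1 mm.

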